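# Hook out the swing-weight tray

### The job

The tray of brass swing-weight slugs has been pushed too far back under the wooden ledge. Take the wooden-handled pull hook, reach its prong in under the ledge and down into that tray's pull loop, and draw the tray forward until the whole loop stands out in front of the ledge. Then lift the hook out of the loop and stand it on its handle on the bench, clear of the tray, leaving the tray of black ferrules where it is.

Things in the scene. Friction and masses are not known exactly. Their poses are not given: they have to be found in the camera images.
- hook: Loose 0.2 kg pull hook standing on its wooden handle, red end bands, 110 long (x), 32 wide (y), 46 mm tall. An 8 mm steel rod runs level from its +x end, axis 36 mm up, then turns down as an 8 mm prong: axis at x = 190 mm, tip 2 mm above the handle's underside. Origin: centre of the handle's underside; z up. Grip across the width at mid-handle; it balances 25 mm ahead of that.
- brass_eye (a point): Centre of the pull loop's opening on the grey tray with six brass slugs. Level loop of 6 mm bar, bar axis 22 mm above the bench; opening 34 along x, 40 mm across, bare bench below. It starts 30 to 50 mm behind the ledge's edge. Axes as the bridge's; slides straight to -x with 2 to 4 N, stays put, stops 60 mm out. The slugs, 110 to 155 mm behind the loop centre, show behind the ledge.
- ferrule_eye (a point): The same point of the other, alike tray, which holds six black tapered ferrules; its place and the brass tray's may be swapped. Each tray is 140 mm long, 94 mm wide, with its rim 36 mm high and its front wall 25 mm behind the loop's centre.
- bridge: Fixed wooden bridge forming the ledge: board 360 mm long (y), 120 deep (x), underside 115 and top 133 mm up, aluminium strip on its front edge, on 18 mm end panels and a 10 mm middle panel. Origin: on the bench below the middle of the front edge; x points in under the ledge, y along the edge, z up. The trays run along x at y = +75 and -75 mm; pulling is to -x.
There are look-alikes about, which are no part of the job. There is more than one size of the hook; the one meant has the size given above.

How it is judged (in metres and radians):
On the way, in this order (a step that is already met when the one before it is completed fails the run):
1. the hook's prong stands in the brass tray's loop while the loop is still under the ledge (x of brass_eye in the frame of bridge above 0.005 m and x of brass_eye in the frame of hook between 0.168 and 0.212 m and y of brass_eye in the frame of hook between -0.022 and 0.022 m and z of brass_eye in the frame of hook between 0.002 and 0.032 m), for 0.1 s.
2. the whole loop has come out in front of the ledge with the prong still in it (x of brass_eye in the frame of bridge below -0.018 m and x of brass_eye in the frame of hook between 0.168 and 0.212 m and y of brass_eye in the frame of hook between -0.022 and 0.022 m and z of brass_eye in the frame of hook between 0.002 and 0.032 m), for 0.1 s.
At the end, for the whole second after the job is handed in: The brass tray's loop centre is at least 18 mm in front of the ledge's edge (the whole loop is out); the hook stands at rest on its handle on the bench (underside within 6 mm of it, tilt under 6 degrees), its prong out of the loop (over 23 mm along or 24 mm across from its centre) (x of brass_eye in the frame of bridge below -0.018 m and height (world z) of hook between -0.006 and 0.006 m and angle between hook's own z axis and vertical below 0.1 rad and linear speed of hook below 0.02 m/s and (x of brass_eye in the frame of hook above 0.213 m or x of brass_eye in the frame of hook below 0.167 m or y of brass_eye in the frame of hook above 0.024 m or y of brass_eye in the frame of hook below -0.024 m)); the robot touches nothing.
It fails at once if the tray of black ferrules is moved by more than 12 mm (distance of ferrule_eye from where it was at the start of the episode above 0.012 m).
It also fails if it takes over 48 s, if anything falls off the work surface, if the arm or the gripper's body presses on something with over 40 N, if the wrist force passes 120 N, or if a joint passes its speed limit or range.

### The arm

A 7-joint arm with a two-finger parallel gripper is mounted at the origin on the work surface. World frame = base frame: x ahead of the robot, y to its left, z up, the work surface at z = 0. Lengths are in mm, angles in rad, forces in N, time in s.
With the tool pointing down it reaches from about 400 to 850 mm from the base axis. Payload 4.5 kg.
Tool frame: the origin (TCP) lies at the very end of the fingers, on their centre line; the grasp point (between the pads) lies behind it (manip.tcp_to_grasp is the z of the grasp point in the tool frame, in mm); z points along the fingers, y is the line along which they close (so a half turn about z gives the same grasp; the last joint's range is limited). The gripper opens to 85 mm and grips with 20 to 120 N. Pads are 22 mm wide; open, the fingers measure 114 mm over their backs; the gripper's body (76 mm by 85 mm) begins 54 mm behind the grasp point. The pads swing forward as they close: fully open they stand 13 mm farther back than shut.
Start: joints at [-1.135, 0.689, -0.195, 1.565, 0.157, 0.902, -0.215], TCP at [244.406, 575.257, 231.317] pointing down, gripper open.
Joint ranges: [-3.01, 3.01], [-0.46, 2.08], [-1.47, 1.51], [0.13, 2.56], [-1, 4.14], [0.04, 2.09], [-2.66, 2.66]. Speed limits (rad/s): [2.57, 2.57, 3.14, 3.14, 3.14, 3.14, 3.14].

### API

Orientations are given as a rotation vector (axis times angle).
In Python, from cell import manip gives the robot as it stands.
- The arm moves only by the shell command python3 -m pendant 'ROWS' [OPENING] [FORCE]. ROWS is JSON, a list of rows, each an object with "delta_pos": the shift along the world's x, y, z in cm, a list of three; "turn": the turn, a rotation vector about the world's x, y, z in rad, a list of three. A call has 1 to 12 rows; each row is the pose to reach, as a shift and turn from the pose commanded when the call began; what a row does not reach only later rows make up. A row lasts 1/8 s, in which the tool goes at most 62.5 mm and 10.7 degrees, less where a joint would pass 70% of its speed; a pose out of reach is approached as far as the arm can. A call with a gripper value outside its range is refused whole. OPENING is the closure, from 0 (fully open) to 1 (shut), set as the call begins (- or left out, the last holds). The fingers move at their own pace and stop on an object; FORCE is the grip in N (left out, the last holds). Time passes only in rows, so rows that repeat a pose let the fingers close. It gives the time, the measured TCP pose, the force, the opening and the grip force at its end, in the units of the state.
- manip.sense(): the state, without advancing time (a new reading comes with each control period).
- manip.get_image(name): name is "scene" or "top"; returns the picture (400x640x3 uint8, red, green, blue); there is no depth.
- manip.camera_model(name): a dict with "fx", "fy", "cx", "cy" (pixels), "world_to_cam" (4x4, takes a point from world to camera coordinates). Camera axes: x right, y down, z forward; pixel columns grow to the right and rows downward; lengths in mm; the calibration is good to about 2 mm. A picture is of the moment at which its call begins. camera_model takes no time and is no camera call.
- manip.job_done(): hands the job in; it is judged then, once.
The state is a dict: "time": time; "qpos": joint angles; "dq": joint speeds; "joint_efforts": joint torques, N m; "tcp_pos": TCP position; "tcp_rot": TCP orientation; "wrist_force": force on the tool from outside, world axes, zero at the start; "torque": the same for the moment, N m; "grip_width": finger opening in mm; "grip_force": force on a finger pad.
Only numpy, scipy, OpenCV 4.12 (cv2) and the standard library are available. Lean on these libraries where they do the work, as an engineer would, in place of code of your own. Each camera call takes 0.05 s, during which the arm holds its last target. There are 200 camera calls.

## Working session

There is one attempt and no reset: what is moved stays moved. The work goes in short steps, Python scripts to look and compute and a shell command to move; the robot and the scene stay as the last step left them, time stands still between calls to the robot, and variables do not carry over. Pictures are saved under pics/ and viewed, at most 10 in all, crops included, and the job is handed in when it is done.

```bash
mkdir -p pics
python3 - <<'E'
from cell import manip
import cv2,numpy as np
for n in("scene","top"):
    cv2.imwrite(f"pics/{n}0.png",manip.get_image(n)[:,:,::-1])
    m=manip.camera_model(n);print(n,m["fx"],m["cx"],m["cy"],np.round(m["world_to_cam"],3).tolist())
s=manip.sense();print(s,manip.tcp_to_grasp)
E
```

```text
scene 440.32769422288374 308.94616343977134 203.84251744507813 [[0.022, 1.0, 0.006, -72.318], [0.834, -0.015, -0.552, -419.253], [-0.552, 0.017, -0.834, 1463.733], [0.0, 0.0, 0.0, 1.0]]
top 406.1670440346744 319.37688520515246 197.64613319477309 [[-0.006, -1.0, 0.006, 60.085], [-0.985, 0.004, -0.171, 555.584], [0.171, -0.007, -0.985, 878.674], [0.0, 0.0, 0.0, 1.0]]
{'time': 0.1, 'qpos': array([-1.13519004,  0.68992804, -0.19453084,  1.56624818,  0.15730693,
        0.90250826, -0.21511377]), 'dq': array([-5.90865441e-04, -1.49998864e-03,  5.11610468e-04, -2.28227917e-03,
       -7.77161003e-05, -3.98991827e-04,  7.05042990e-04]), 'joint_efforts': array([-3.28739770e-03, -5.40596366e+01, -1.27153303e+00, -1.58986062e+01,
        9.38254962e-03,  4.33134061e-03, -1.39204531e-06]), 'tcp_pos': array([244.23227696, 574.66124791, 230.54492187]), 'tcp_rot': array([-6.26757431e-01, -3.07821292e+00,  2.64660275e-03]), 'wrist_force': array([-0.35091419,  0.69588154, -0.56055668]), 'torque': array([-0.00909756, -0.0009895 , -0.02733711]), 'grip_force': 0.0, 'grip_width': 85.33887259809515} -18.700000000000003
```

View pics/scene0.png

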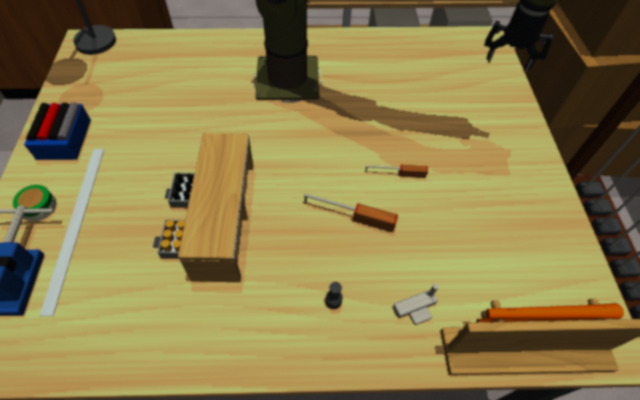

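View pics/top0.png

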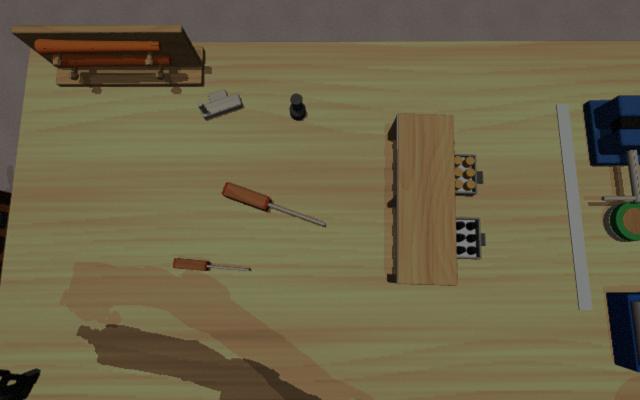

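The scene shows two hooks in the top view: a large one at (248,196), rod to (325,225), and a small look-alike at (190,265). At about 0.42 px/mm the large handle (~50 px) fits 110 mm. The bridge front faces world +y (left in the top view). The brass tray is the upper one at (465,174), and the ferrules are at (467,238). I'll confirm in an enlarged crop.

```bash
cat > h.py <<'E'
from cell import manip
import numpy as np,cv2
def ray(n,u,v):
    m=manip.camera_model(n);T=np.array(m["world_to_cam"]);R=T[:3,:3];o=-R.T@T[:3,3]
    d=R.T@np.array([(u-m["cx"])/m["fx"],(v-m["cy"])/m["fy"],1]);return o,d/np.linalg.norm(d)
def onz(n,u,v,z):
    o,d=ray(n,u,v);return o+d*(z-o[2])/d[2]
def tri(p,q): # p in scene, q in top -> point, miss
    a,d=ray("scene",*p);b,e=ray("top",*q)
    s,t=np.linalg.lstsq(np.c_[d,-e],b-a,rcond=None)[0];return (a+s*d+b+t*e)/2,np.linalg.norm(a+s*d-b-t*e)
E
python3 - <<'E'
from h import *
S=cv2.imread("pics/scene0.png");T=cv2.imread("pics/top0.png")
for n,I in(("scene",S),("top",T)):
    h=cv2.cvtColor(I,cv2.COLOR_BGR2HSV)
    m=cv2.inRange(h,(0,150,60),(13,255,255));N,_,st,c=cv2.connectedComponentsWithStats(m)
    print(n,[(st[i].tolist(),c[i].round(1).tolist()) for i in range(1,N) if st[i,4]>60])
a=cv2.resize(T[165:285,160:340],None,fx=4,fy=4,interpolation=cv2.INTER_CUBIC)[:, :720]
cv2.imwrite("pics/c1.png",a)
b=cv2.resize(T[105:295,385:495],None,fx=3,fy=3,interpolation=cv2.INTER_CUBIC)
c=cv2.resize(S[125:285,145:260],None,fx=3.5,fy=3.5,interpolation=cv2.INTER_CUBIC)
o=np.zeros((570,740,3),np.uint8);o[:b.shape[0],:b.shape[1]]=b;o[:c.shape[0],335:335+c.shape[1]]=c
cv2.imwrite("pics/c2.png",o)
E
```

```text
scene [([37, 102, 22, 36, 377], [47.9, 120.5]), ([400, 165, 28, 9, 166], [413.8, 168.9]), ([354, 204, 44, 22, 424], [375.8, 214.8]), ([506, 304, 113, 7, 316], [573.2, 307.1]), ([478, 308, 145, 14, 1090], [548.4, 315.8])]
top [([34, 39, 125, 14, 1350], [92.5, 45.4]), ([62, 55, 85, 10, 667], [102.2, 59.9]), ([153, 57, 16, 7, 96], [161.5, 59.7]), ([222, 182, 48, 27, 607], [245.4, 195.4]), ([173, 258, 34, 13, 291], [189.5, 264.0])]
```

View pics/c1.png

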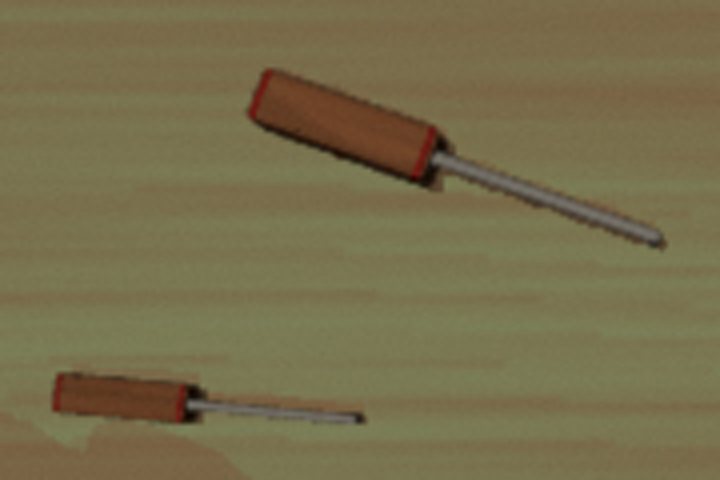

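View pics/c2.png

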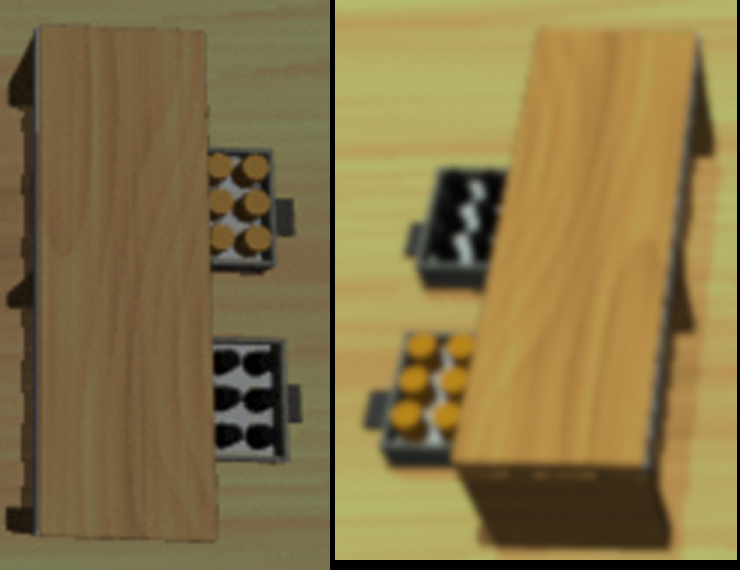

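The crop confirms it. The large hook's handle has its top-face corners at top-view pixels (226,182), (269,196), (264,210) and (222,194), and its rod ends at (325,225). The small one is too short. The brass slugs are in the tray at larger world x, with its rear rim corners at (475,155) and (476,193). The bridge's front top edge runs from (398,114) to (398,284).

Run:
```python
from h import *
np.set_printoptions(precision=1,suppress=True)
c=lambda x,y:(x/4+160,y/4+165)
P=[onz("top",*c(*p),46) for p in((265,70),(437,125),(415,180),(250,118))]
print("handle",P,"c",np.mean(P,0),"len",np.linalg.norm(P[1]-P[0]),np.linalg.norm(P[2]-P[3]),"w",np.linalg.norm(P[3]-P[0]))
a,b=onz("top",*c(440,157),40),onz("top",*c(656,238),40);d=b-a;print("rod",a,b,"yaw",np.arctan2(d[1],d[0]),"handle yaw",np.arctan2(*(P[1]+P[2]-P[0]-P[3])[1::-1]))
print("tip-c",np.linalg.norm((b-np.mean(P,0))[:2]), "tri",tri((375.8,214.8),(245.4,195.4)))
B=[onz("top",u,v,133) for u,v in((397.7,114),(397.7,284),(457.3,285.3),(452.7,115))];print("bridge",B)
d=B[0]-B[1];print("len",np.linalg.norm(d),"depth",np.linalg.norm(B[3]-B[0]),"mid",(B[0]+B[1])/2,"edge ang",np.arctan2(d[1],d[0]), np.arctan2(*(B[3]-B[2])[1::-1]))
R=[onz("top",u,v,36) for u,v in((475.3,155),(476,193.3))];print("rim",R,"w",np.linalg.norm(R[0]-R[1]))
Q=[onz("scene",u,v,36) for u,v in((158.7,252.7),(164.4,220.1))];print("rim scene",Q)
B2=[onz("scene",u,v,133) for u,v in(((695-335)/3.5+145,33/3.5+125),((648-335)/3.5+145,467/3.5+125))];print("bridge front scene",B2)
```

```text
handle [array([592.4, 270.9,  46. ]), array([559.9, 171.8,  46. ]), array([528.3, 183.7,  46. ]), array([564.5, 278.5,  46. ])] c [561.3 226.2  46. ] len 104.36458476243192 101.47294482069334 w 28.98999242258982
rod [542.4 170.5  40. ] [495.2  47.1  40. ] yaw -1.9359247632869832 handle yaw -1.9112554832096729
tip-c 190.98465411914304 tri (array([564.1, 229.6,  35.3]), np.float64(2.8518696545580187))
bridge [array([ 722.5, -111.3,  133. ]), array([365.4, -97.5, 133. ]), array([ 362.2, -216.5,  133. ]), array([ 719.9, -229.4,  133. ])]
len 357.3670999567186 depth 118.18862554418119 mid [ 544.  -104.4  133. ] edge ang -0.03854498353989164 -0.036033643742989126
rim [array([ 658.3, -311.1,   36. ]), array([ 566.5, -306.1,   36. ])] w 91.94327178441985
rim scene [array([ 662.8, -305. ,   36. ]), array([ 570.6, -305.9,   36. ])]
bridge front scene [array([372.6, -95.5, 133. ]), array([ 730.1, -104.8,  133. ])]
```

Estimates:
- **Hook:** at (562,228), yaw -1.924.
- **Bridge:** front-edge middle near (547,-102), x axis at yaw -1.608.
- **Brass eye:** near (621,-143), 38 mm behind the edge. This agrees with the 30 to 50 mm given and with the tray at y = +75.

Now I'll go above the hook.

```bash
python3 -m pendant '[{"delta_pos":[31.8,-34.7,-10],"turn":[0,0,-1.522]},{"delta_pos":[31.8,-34.7,-10],"turn":[0,0,-1.522]},{"delta_pos":[31.8,-34.7,-10],"turn":[0,0,-1.522]},{"delta_pos":[31.8,-34.7,-10],"turn":[0,0,-1.522]},{"delta_pos":[31.8,-34.7,-10],"turn":[0,0,-1.522]},{"delta_pos":[31.8,-34.7,-10],"turn":[0,0,-1.522]},{"delta_pos":[31.8,-34.7,-10],"turn":[0,0,-1.522]},{"delta_pos":[31.8,-34.7,-10],"turn":[0,0,-1.522]},{"delta_pos":[31.8,-34.7,-10],"turn":[0,0,-1.522]},{"delta_pos":[31.8,-34.7,-10],"turn":[0,0,-1.522]},{"delta_pos":[31.8,-34.7,-10],"turn":[0,0,-1.522]},{"delta_pos":[31.8,-34.7,-10],"turn":[0,0,-1.522]}]' 0
```

```text
time: 1.6
tcp_pos: [561.7, 229.6, 131.5]
tcp_rot: [-2.574, -1.8, -0.001]
wrist_force: [0.1, 0.5, 0.5]
grip_width: 85.5
grip_force: 0.0
```

```bash
python3 -m pendant '[{"delta_pos":[0,0,-4],"turn":[0,0,0]},{"delta_pos":[0,0,-8],"turn":[0,0,0]},{"delta_pos":[0,0,-11],"turn":[0,0,0]},{"delta_pos":[0,0,-12.3],"turn":[0,0,0]},{"delta_pos":[0,0,-12.3],"turn":[0,0,0]},{"delta_pos":[0,0,-12.3],"turn":[0,0,0]}]'
python3 -m pendant '[{"delta_pos":[0,0,0],"turn":[0,0,0]},{"delta_pos":[0,0,0],"turn":[0,0,0]},{"delta_pos":[0,0,0],"turn":[0,0,0]},{"delta_pos":[0,0,0],"turn":[0,0,0]},{"delta_pos":[0,0,0],"turn":[0,0,0]},{"delta_pos":[0,0,0],"turn":[0,0,0]},{"delta_pos":[0,0,0],"turn":[0,0,0]},{"delta_pos":[0,0,0],"turn":[0,0,0]}]' 1 80
```

```text
time: 2.35
tcp_pos: [563.3, 228.7, 9.6]
tcp_rot: [2.576, 1.797, 0.004]
wrist_force: [-0.2, 0.5, -0.5]
grip_width: 85.2
grip_force: 0.0
time: 3.35
tcp_pos: [562.8, 228.4, 8.9]
tcp_rot: [2.577, 1.797, 0.002]
wrist_force: [-0.7, -0.3, 5.5]
grip_width: 31.2
grip_force: 80.2
```

```bash
python3 -m pendant '[{"delta_pos":[0,0,2],"turn":[0,0,0]},{"delta_pos":[0,0,4.5],"turn":[0,0,0]},{"delta_pos":[3,-3,4.5],"turn":[0,0,0.15]},{"delta_pos":[6.9,-8.1,4.5],"turn":[0,0,0.316]},{"delta_pos":[6.9,-8.1,4.5],"turn":[0,0,0.316]},{"delta_pos":[6.9,-8.1,4.5],"turn":[0,0,0.316]},{"delta_pos":[6.9,-8.1,4.5],"turn":[0,0,0.316]}]'
python3 - <<'E'
from h import *
S=manip.get_image("scene");T=manip.get_image("top")
a=cv2.resize(T[100:290,240:500],None,fx=3,fy=3,interpolation=cv2.INTER_CUBIC)[:,:,::-1]
cv2.imwrite("pics/d1.png",a)
cv2.imwrite("pics/d2.png",cv2.resize(S[120:280,150:390],None,fx=3,fy=3,interpolation=cv2.INTER_CUBIC)[:,:,::-1])
E
```

```text
time: 4.22
tcp_pos: [630.2, 149.4, 53.4]
tcp_rot: [-2.259, -2.181, 0.0]
wrist_force: [-0.2, 0.4, -3.4]
grip_width: 31.3
grip_force: 79.8
```

View pics/d1.png

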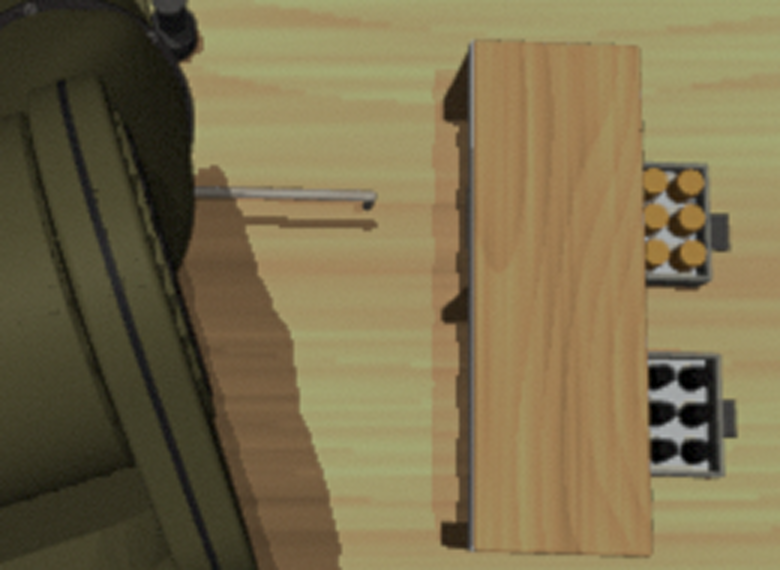

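View pics/d2.png

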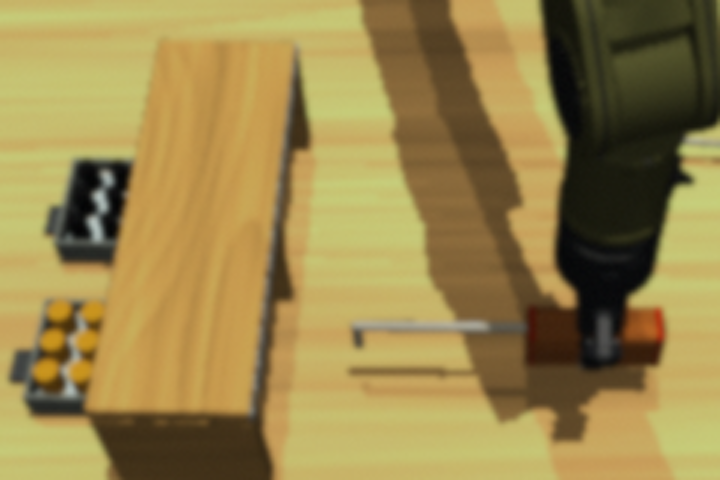

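Run:
```python
from h import *
np.set_printoptions(precision=1,suppress=True)
t=lambda x,y:(x/3+240,y/3+100)
s=lambda x,y:(x/3+150,y/3+120)
print("top end, near",onz("top",*t(374,195),83),onz("top",*t(200,190),83),"tip",onz("top",*t(367,207),47))
print("scene end, near",onz("scene",*s(355,326),83),onz("scene",*s(525,329),83),"tip",onz("scene",*s(358,346),47))
print(tri(s(355,327),t(373,195)))
```

```text
top end, near [623.  -43.7  83. ] [627.3  85.4  83. ] tip [622.8 -42.4  47. ]
scene end, near [628.  -38.4  83. ] [633.2  96.3  83. ] tip [625.8 -38.6  47. ]
(array([624.8, -41.3,  76.3]), np.float64(4.728198874374759))
```

Both cameras agree that the prong needs to move (-4, -103) mm to sit over the eye. The rod top is at about 85 mm, below the 115 mm underside. I'll go in, then down.

```bash
python3 -m pendant '[{"delta_pos":[-0.1,-3,0],"turn":[0,0,0]},{"delta_pos":[-0.3,-7,0],"turn":[0,0,0]},{"delta_pos":[-0.4,-10.3,0],"turn":[0,0,0]},{"delta_pos":[-0.4,-10.3,0],"turn":[0,0,0]},{"delta_pos":[-0.4,-10.3,0],"turn":[0,0,0]}]'
python3 -m pendant '[{"delta_pos":[0,0,-1],"turn":[0,0,0]},{"delta_pos":[0,0,-2],"turn":[0,0,0]},{"delta_pos":[0,0,-2.6],"turn":[0,0,0]},{"delta_pos":[0,0,-2.6],"turn":[0,0,0]}]'
```

```text
time: 4.95
tcp_pos: [627.3, 46.1, 53.4]
tcp_rot: [-2.26, -2.181, -0.002]
wrist_force: [-0.6, 1.1, -2.5]
grip_width: 31.4
grip_force: 79.8
time: 5.45
tcp_pos: [626.8, 44.4, 26.4]
tcp_rot: [-2.261, -2.18, 0.002]
wrist_force: [-0.8, 0.2, -2.7]
grip_width: 31.5
grip_force: 79.8
```

```bash
python3 -m pendant '[{"delta_pos":[0,0,-0.8],"turn":[0,0,0]},{"delta_pos":[0,0,-1.4],"turn":[0,0,0]},{"delta_pos":[0,0,-1.4],"turn":[0,0,0]},{"delta_pos":[0,0,-1.4],"turn":[0,0,0]}]'
python3 -m pendant '[{"delta_pos":[0,0.7,0],"turn":[0,0,0]},{"delta_pos":[0,1.4,0],"turn":[0,0,0]},{"delta_pos":[0.1,2,0],"turn":[0,0,0]},{"delta_pos":[0.1,2,0],"turn":[0,0,0]}]'
```

```text
time: 5.95
tcp_pos: [627.5, 44.2, 13.4]
tcp_rot: [2.262, 2.18, 0.0]
wrist_force: [-0.2, -0.3, -2.3]
grip_width: 31.1
grip_force: 79.8
time: 6.45
tcp_pos: [628.5, 65.2, 13.3]
tcp_rot: [-2.261, -2.181, -0.001]
wrist_force: [-0.5, 1.0, -2.4]
grip_width: 31.1
grip_force: 79.8
```

```bash
python3 -m pendant '[{"delta_pos":[0,0.5,0],"turn":[0,0,0]},{"delta_pos":[0.1,1,0],"turn":[0,0,0]},{"delta_pos":[0.1,1.5,0],"turn":[0,0,0]}]'
python3 - <<'E'
from h import *
T=manip.get_image("top");print(manip.sense()["wrist_force"])
cv2.imwrite("pics/e1.png",cv2.resize(T[100:290,240:500],None,fx=3,fy=3,interpolation=cv2.INTER_CUBIC)[:,:,::-1])
E
```

```text
time: 6.82
tcp_pos: [629.3, 79.2, 13.2]
tcp_rot: [2.263, 2.179, -0.001]
wrist_force: [-0.4, -1.7, -3.0]
grip_width: 30.9
grip_force: 79.7
[-0.99791978 -1.12296011 -1.99336605]
```

View pics/e1.png

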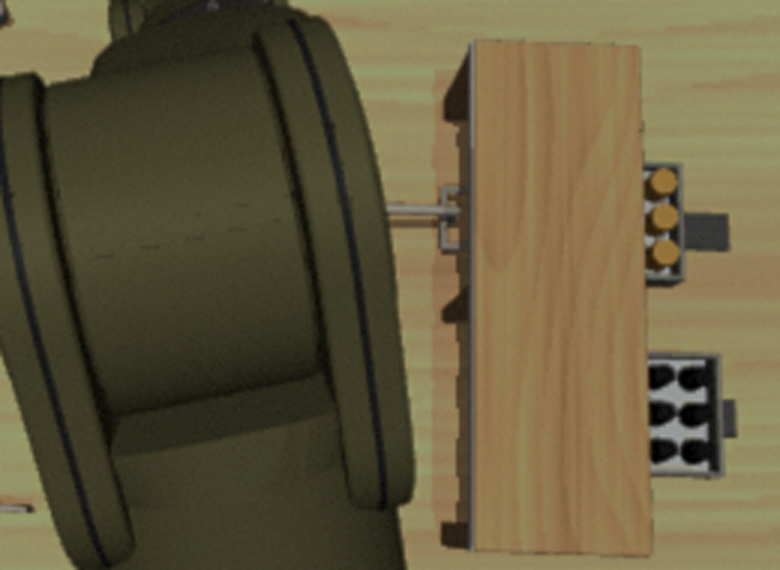

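The tray is following: its rear rim went from column 708 to 683, about 20 mm, and the loop's front bar now shows at (442,218) with the prong in it. The ferrule tray hasn't moved. Pull about 50 mm more.

```bash
python3 -m pendant '[{"delta_pos":[0,0.6,0],"turn":[0,0,0]},{"delta_pos":[0,1.2,0],"turn":[0,0,0]},{"delta_pos":[0.1,1.8,0],"turn":[0,0,0]},{"delta_pos":[0.1,2.4,0],"turn":[0,0,0]},{"delta_pos":[0.1,3,0],"turn":[0,0,0]},{"delta_pos":[0.1,3.6,0],"turn":[0,0,0]},{"delta_pos":[0.2,4.2,0],"turn":[0,0,0]},{"delta_pos":[0.2,4.8,0],"turn":[0,0,0]},{"delta_pos":[0.2,5,0],"turn":[0,0,0]},{"delta_pos":[0.2,5,0],"turn":[0,0,0]},{"delta_pos":[0.2,5,0],"turn":[0,0,0]}]'
python3 - <<'E'
from h import *
T=manip.get_image("top")
cv2.imwrite("pics/e2.png",cv2.resize(T[100:290,240:500],None,fx=3,fy=3,interpolation=cv2.INTER_CUBIC)[:,:,::-1])
E
```

```text
time: 8.25
tcp_pos: [631.7, 129.9, 13.4]
tcp_rot: [-2.262, -2.18, -0.002]
wrist_force: [0.4, -0.3, -3.3]
grip_width: 31.2
grip_force: 79.8
```

View pics/e2.png

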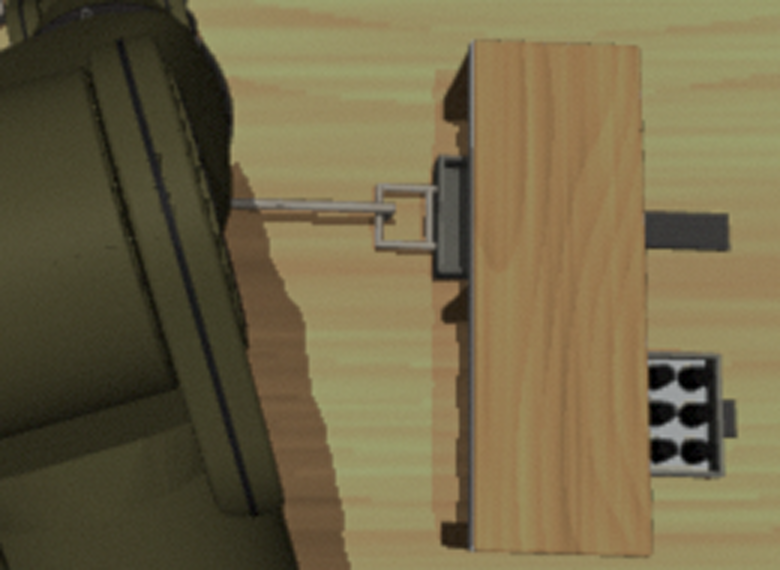

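The loop is fully out, centred at crop (405,217), about 30 mm in front of the edge with the prong inside. The ferrule tray is still in place. Next I'll ease off the bar, lift, back away and lower.

```bash
python3 -m pendant '[{"delta_pos":[0,-0.5,0],"turn":[0,0,0]},{"delta_pos":[0,-0.6,0],"turn":[0,0,0]},{"delta_pos":[0,-0.6,2],"turn":[0,0,0]},{"delta_pos":[0,-0.6,4.5],"turn":[0,0,0]},{"delta_pos":[0,-0.6,5],"turn":[0,0,0]},{"delta_pos":[0,-0.6,5],"turn":[0,0,0]},{"delta_pos":[0,2,5],"turn":[0,0,0]},{"delta_pos":[0,5,5],"turn":[0,0,0]},{"delta_pos":[0,8,5],"turn":[0,0,0]},{"delta_pos":[0,8,5],"turn":[0,0,0]},{"delta_pos":[0,8,5],"turn":[0,0,0]}]'
python3 -m pendant '[{"delta_pos":[0,0,-2],"turn":[0,0,0]},{"delta_pos":[0,0,-4],"turn":[0,0,0]},{"delta_pos":[0,0,-5],"turn":[0,0,0]},{"delta_pos":[0,0,-5.3],"turn":[0,0,0]},{"delta_pos":[0,0,-5.4],"turn":[0,0,0]},{"delta_pos":[0,0,-5.4],"turn":[0,0,0]}]'
```

```text
time: 9.68
tcp_pos: [630.8, 208.2, 62.4]
tcp_rot: [2.262, 2.18, -0.003]
wrist_force: [0.5, -0.6, -3.8]
grip_width: 31.1
grip_force: 79.8
time: 10.42
tcp_pos: [632.0, 209.5, 9.8]
tcp_rot: [2.262, 2.18, 0.002]
wrist_force: [0.4, 0.8, -3.5]
grip_width: 31.0
grip_force: 80.1
```

```bash
python3 -m pendant '[{"delta_pos":[0,0,-0.1],"turn":[0,0,0]},{"delta_pos":[0,0,-0.1],"turn":[0,0,0]},{"delta_pos":[0,0,-0.1],"turn":[0,0,0]}]'; python3 -m pendant '[{"delta_pos":[0,0,-0.1],"turn":[0,0,0]},{"delta_pos":[0,0,-0.1],"turn":[0,0,0]},{"delta_pos":[0,0,-0.1],"turn":[0,0,0]}]'
```

```text
time: 10.8
tcp_pos: [632.0, 209.5, 8.9]
tcp_rot: [2.262, 2.18, 0.002]
wrist_force: [-0.0, -0.0, 1.6]
grip_width: 31.2
grip_force: 80.0
time: 11.18
tcp_pos: [632.0, 209.5, 8.9]
tcp_rot: [2.262, 2.18, 0.002]
wrist_force: [-2.0, -0.3, 9.1]
grip_width: 31.0
grip_force: 81.6
```

The handle is on the bench. Release and rise.

```bash
python3 -m pendant '[{"delta_pos":[0,0,0],"turn":[0,0,0]},{"delta_pos":[0,0,0],"turn":[0,0,0]},{"delta_pos":[0,0,0],"turn":[0,0,0]},{"delta_pos":[0,0,0],"turn":[0,0,0]},{"delta_pos":[0,0,0],"turn":[0,0,0]},{"delta_pos":[0,0,0],"turn":[0,0,0]},{"delta_pos":[0,0,0],"turn":[0,0,0]}]' 0
python3 -m pendant '[{"delta_pos":[0,0,3],"turn":[0,0,0]},{"delta_pos":[0,0,7],"turn":[0,0,0]},{"delta_pos":[0,0,12],"turn":[0,0,0]},{"delta_pos":[0,0,17],"turn":[0,0,0]},{"delta_pos":[-8,6,20],"turn":[0,0,0]},{"delta_pos":[-12,9,20],"turn":[0,0,0]},{"delta_pos":[-16,12,20],"turn":[0,0,0]},{"delta_pos":[-16,12,20],"turn":[0,0,0]},{"delta_pos":[-16,12,20],"turn":[0,0,0]}]'
python3 - <<'E'
from h import *
T=manip.get_image("top");S=manip.get_image("scene")
cv2.imwrite("pics/f.png",np.vstack([T[100:290,140:500],S[110:290,140:500]])[:,:,::-1].repeat(1,0))
E
```

```text
time: 12.05
tcp_pos: [631.4, 209.3, 7.3]
tcp_rot: [2.262, 2.18, 0.0]
wrist_force: [0.1, 0.2, -0.4]
grip_width: 85.2
grip_force: 0.0
time: 13.18
tcp_pos: [470.9, 330.0, 207.5]
tcp_rot: [2.26, 2.183, 0.0]
wrist_force: [0.9, -0.2, -0.4]
grip_width: 85.4
grip_force: 0.0
```

View pics/f.png

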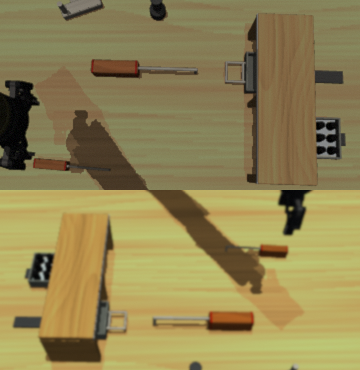

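The hook stands on its handle with its prong at (197,71), well clear of the loop at (235,71). The loop is fully out, the ferrule tray is where it was, and the arm is free.

```bash
python3 -c "
from cell import manip
print(manip.job_done())"
```

```text
the job is handed in; nothing more can be done
None
```

I handed the job in at about 13 s: the brass tray's loop is about 30 mm out in front of the ledge, the hook is standing on its handle clear of it, and the ferrule tray hasn't visibly moved; the hand-in returned no verdict.

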